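# Pack the biscuit gift carton

## Robot

A 7-joint arm with a two-finger parallel gripper is mounted at the origin on the work surface. World frame = base frame: x ahead of the robot, y to its left, z up, the work surface at z = 0. Lengths are in mm, angles in degrees, forces in N, time in s.
With the tool pointing down it reaches from about 400 to 875 mm from the base axis. Payload 19.3 kg.
Tool frame: the origin (TCP) lies at the very end of the fingers, on their centre line; the grasp point (between the pads) lies ctrl.pinch_z behind it (ctrl.pinch_z is the distance from the TCP to the grasp point, in mm); x points along the fingers, z is the direction in which the jaws open and shut, and the axes are right-handed (so a half turn about x gives the same grasp; the last joint's range is limited). The gripper opens to 85 mm and grips with 20 to 120 N. Pads are 22 mm wide; open, the fingers measure 114 mm over their backs; the gripper's body (76 mm by 85 mm) begins 54 mm behind the grasp point. The pads swing forward as they close: fully open they stand 13 mm farther back than shut.
Start: joints at [72.124, 29.874, -2.08, 91.645, 1.215, 58.505, -6.463], TCP at [149.629, -606.816, 231.291] pointing down, gripper open.
Joint ranges: [-166.77, 166.77], [-17.47, 122.26], [-85.68, 81.53], [9.62, 139.38], [-72.42, 252.41], [9.2, 110.78], [-144.41, 144.41]. Speed limits (degrees/s): [108.29, 108.29, 136.94, 136.94, 172.46, 172.46, 172.46].

## Interface

Orientations are given as a 3x3 rotation matrix whose columns are the frame's x, y, z axes.
In Python, from workcell import ctrl, solve_ik, status, vision, order gives the robot as it stands. Calls block until the motion is done:
- ctrl.goto(position, orientation): joint-space move of the TCP to a pose.
- ctrl.move_linear(position, vel=150, frame=None): straight line of the TCP; frame=None keeps the orientation; vel is the mean speed in mm/s.
- ctrl.goto_joints(angles): joint-space move.
- ctrl.grip(opening): opening from 0.0 (shut) to 1.0 (fully open); the grip force is fixed at half the most; returns when the fingers have stopped.
- ctrl.wait(seconds).
- solve_ik(position, orientation): joint angles nearest the present ones, or None.
- status.read_state(): the state.
- vision.read_camera(name): name is "scene" or "top" or "wrist"; returns a dict with "pixels" (480x640x3 uint8, red, green, blue), "depth" (480x640 float32, mm along the optical axis (not along the pixel's ray), 0 where there is no reading), "intrinsics" (3x3 intrinsics, pixels), "world_from_camera" (4x4, takes a point from camera to world coordinates); the wrist camera has in their place "tool_from_camera" (4x4, takes a point from camera to tool coordinates, whose origin is the TCP and whose axes are the tool frame's). Camera axes: x right, y down, z forward; pixel columns grow to the right and rows downward; lengths in mm; the calibration is good to about 2 mm. A picture is of the moment at which its call begins: read the wrist's pose just before it.
A pose or a line that the arm cannot do raises ctrl.MotionError and nothing moves.
- order.sign_off(): hands the job in, once; it reports no verdict.
The state is a dict: "time_s": time; "qpos": joint angles; "qd": joint speeds; "joint_torque": joint torques, N m; "position": TCP position; "ee_rot": TCP orientation; "wrist_force": force on the tool from outside, world axes, zero at the start; "wrist_torque": the same for the moment, N m; "opening": opening from 0.0 (shut) to 1.0 (fully open).
Only numpy, scipy, OpenCV 4.12 (cv2) and the standard library are available. Lean on these libraries where they do the work, as an engineer would, in place of code of your own. Each camera call takes 0.05 s, during which the arm holds its last target.

## Task

On the baking counter, the shallow cardboard gift carton already holds the white box with the red lid band at one end. Pack the long red rectangular tin and the square green tin into it as well, so that all three stand upright, flat on the carton's floor and fully inside its walls, side by side with nothing stacked, then let go.

Things in the scene. Friction and masses are not known exactly. Their poses are not given: they have to be found in the camera images.
- carton: Open-topped brown cardboard carton, fixed. Outside 120 (its x) x 290 (its y) x 40 mm high, walls and floor 5 mm, so inside 110 x 280 mm. Origin at the centre of its underside, on the counter; z up. The white box stands inside at its +y end, the rest is empty. The three pieces fit only in a row along y, the red tin's long side along y, with 50 mm to spare in all.
- red_tin_mid (a point): Long rectangular red biscuit tin, red on top with a white lid rim, 55 (its x) x 120 (its y) x 85 mm high (z), about 0.25 kg, loose, standing upright on the counter. The point is its centre, half-way up; axes along its sides. It does not matter which of its ends is which.
- green_tin_mid (a point): Square green tin, green on top with a brass-coloured lid rim, 60 x 60 x 80 mm high (z), about 0.25 kg, loose, standing upright on the counter. The point is its centre, half-way up; axes along its sides.
- white_box_mid (a point): White box, white on top with a red lid band round it, 90 (its x) x 50 (its y) x 70 mm high (z), about 0.25 kg, loose, already standing in the carton near its +y end, its 50 mm side along the carton's y. Point: its centre, half-way up. (A round red tin, a star cutter, a mug and a rolling pin nearby are not part of the job.)
Mind the look-alikes: they are no part of the job. What is shaped like the part that bears red_tin_mid but orange is not meant.

How it is judged (in metres and radians):
At the end, for the whole second after the job is handed in: The red tin, the green tin and the white box all stand within the carton's inner walls (6 mm of give), each resting on its floor (height within 8 mm), upright within 0.15 rad, at rest and released (x of red_tin_mid in the frame of carton between -0.0335 and 0.0335 m and y of red_tin_mid in the frame of carton between -0.086 and 0.086 m and z of red_tin_mid in the frame of carton between 0.0395 and 0.0555 m and angle between each of red_tin_mid, green_tin_mid, white_box_mid's own z axis and vertical below 0.15 rad and linear speed of each of red_tin, green_tin, white_box below 0.03 m/s and x of green_tin_mid in the frame of carton between -0.031 and 0.031 m and y of green_tin_mid in the frame of carton between -0.116 and 0.116 m and z of green_tin_mid in the frame of carton between 0.037 and 0.053 m and x of white_box_mid in the frame of carton between -0.016 and 0.016 m and y of white_box_mid in the frame of carton between -0.121 and 0.121 m and z of white_box_mid in the frame of carton between 0.032 and 0.048 m); the robot touches nothing.
It also fails if it takes over 48 s, if anything falls off the work surface, if the arm or the gripper's body presses on something with over 40 N, if the wrist force passes 120 N, or if a joint passes its speed limit or range.

## Working session

There is one attempt and no reset: what is moved stays moved. The work goes in short steps, each a Python script; the robot and the scene stay as the last script left them, time stands still between calls to the robot, and variables do not carry over. Pictures are saved under pics/ and viewed, and the job is handed in when it is done.

```bash
ls; mkdir -p pics
python3 - <<'E'
from workcell import ctrl, solve_ik, status, vision, order
import cv2, numpy as np
s=status.read_state(); print(s['time_s'],s['position'],s['ee_rot'],s['opening'],ctrl.pinch_z)
for n in ["scene","top"]:
    c=vision.read_camera(n)
    np.savez(f"{n}0.npz",**c)
    cv2.imwrite(f"pics/{n}0.png",c["pixels"][:,:,::-1])
    print(n,c["intrinsics"],c["world_from_camera"])
E
```

```text
pics
0.0 [ 149.52224476 -606.51809814  230.73085568] [[-3.19377958e-04  9.70926665e-01  2.39376917e-01]
 [ 1.06836287e-03  2.39377124e-01 -9.70926079e-01]
 [-9.99999378e-01 -5.43509792e-05 -1.11375377e-03]] 0.9974139524337472 18.700000000000003
scene [[522.72342416   0.         309.21691068]
 [  0.         522.72342416 244.20869544]
 [  0.           0.           1.        ]] [[-8.80732177e-01  3.81924539e-01 -2.80079417e-01  8.74525347e+02]
 [ 4.73594970e-01  7.15586507e-01 -5.13462517e-01  6.70585159e+02]
 [ 4.31711653e-03 -5.84867163e-01 -8.11117602e-01  1.22859514e+03]
 [ 0.00000000e+00  0.00000000e+00  0.00000000e+00  1.00000000e+00]]
top [[480.7419252    0.         324.86197759]
 [  0.         480.7419252  239.9403969 ]
 [  0.           0.           1.        ]] [[ 2.68839488e-02 -9.94487531e-01  1.01349911e-01  3.45188138e+02]
 [-9.99636131e-01 -2.65217774e-02  4.91948690e-03 -1.16257494e+02]
 [-2.20438859e-03 -1.01445288e-01 -9.94838677e-01  1.16271844e+03]
 [ 0.00000000e+00  0.00000000e+00  0.00000000e+00  1.00000000e+00]]
```

View pics/scene0.png

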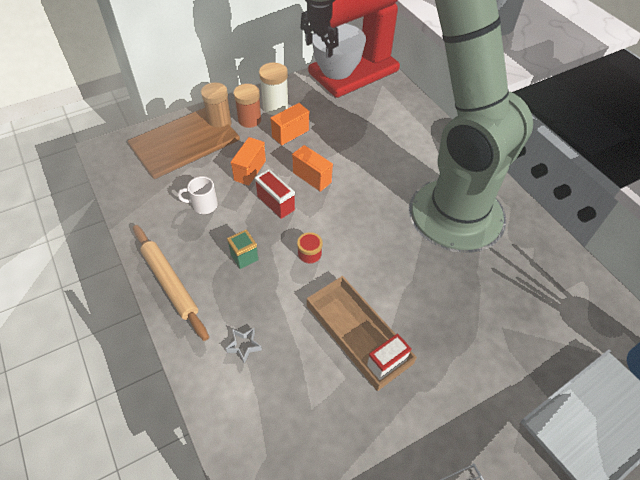

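View pics/top0.png

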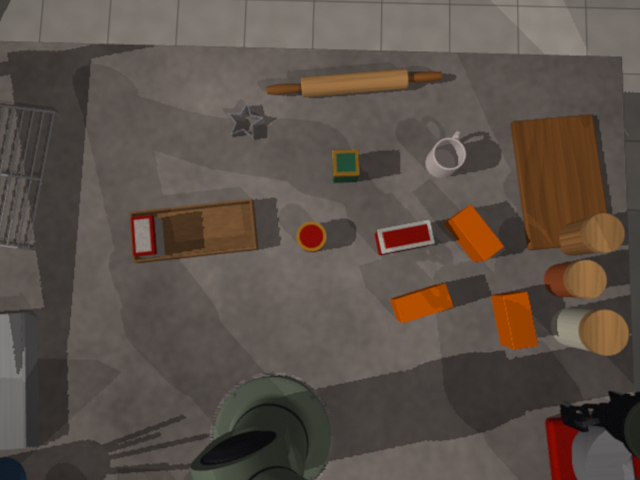

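The choices by the description, in top-view pixels:
- Red: the long red tin with white rim at (405,237) is the target. The look-alikes are the round red tin (311,236), orange boxes (476,234), (423,302) and (515,320), and the red mixer (580,450).
- Green: only the tin at (346,166).
- White: the box in the carton at (143,236). The mug (446,155) is not meant.

Next I'll check the crop and measure.

```bash
cat > h.py <<'E'
import cv2, numpy as np
def cloud(c):
    K=c["intrinsics"];T=c["world_from_camera"];d=c["depth"]
    v,u=np.mgrid[0:480,0:640]
    P=np.stack([(u-K[0,2])/K[0,0]*d,(v-K[1,2])/K[1,1]*d,d],-1)
    W=P@T[:3,:3].T+T[:3,3]; W[d<=0]=np.nan
    return W
def band(W,cx,cy,r,z0,z1):
    m=(np.abs(W[...,0]-cx)<r)&(np.abs(W[...,1]-cy)<r)&(W[...,2]>z0)&(W[...,2]<z1)
    p=W[m]; return p
def rect(p):
    # trim: keep the largest blob via hull rect
    return cv2.minAreaRect(p[:,:2].astype(np.float32))
def ray(c,u,v,z):
    K=c["intrinsics"];T=c["world_from_camera"]
    d=T[:3,:3]@np.array([(u-K[0,2])/K[0,0],(v-K[1,2])/K[1,1],1]); o=T[:3,3]
    return o+d*(z-o[2])/d[2]
E
python3 - <<'E'
from h import *
for n in ["top","scene"]:
    c=dict(np.load(n+"0.npz")); W=cloud(c)
    t=dict(np.load("top0.npz"))
    for nm,(u,v),z,r in [("red",(405,237),85,75),("green",(346,166),80,60),("white",(143,236),75,70),("carton",(194,232),40,165)]:
        p0=ray(t,u,v,z); 
        p=band(W,p0[0],p0[1],r,z-8 if nm!="carton" else 32,z+8 if nm!="carton" else 46)
        print(n,nm,p0.round(1),len(p),np.median(p[:,2]).round(1),rect(p))
c=np.load("top0.npz")["pixels"][:,:,::-1]
a=cv2.resize(c[190:280,360:500],None,fx=4,fy=4)
cv2.imwrite("pics/crop.png",a)
E
```

```text
top red [ 466.5 -291.3   85. ] 1335 85.7 ((469.94451904296875, -292.44482421875), (56.138545989990234, 122.04401397705078), 12.295316696166992)
top green [ 627.6 -154.9   80. ] 699 80.9 ((637.197265625, -152.5844268798828), (63.05213165283203, 60.26308822631836), 1.5384187698364258)
top white [454.  303.5  75. ] 918 75.7 ((457.2322692871094, 305.15728759765625), (91.28471374511719, 53.768150329589844), 8.07806396484375)
top carton [470.1 197.6  40. ] 903 39.4 ((476.6750183105469, 203.40530395507812), (121.24140167236328, 291.1917724609375), 7.9647536277771)
scene red [ 466.5 -291.3   85. ] 635 85.5 ((467.62615966796875, -289.9195251464844), (59.279666900634766, 125.60675811767578), 11.701199531555176)
scene green [ 627.6 -154.9   80. ] 444 80.5 ((635.7608642578125, -152.18118286132812), (61.53425979614258, 66.4912338256836), 2.669520139694214)
scene white [454.  303.5  75. ] 802 75.5 ((453.8668212890625, 305.351806640625), (93.70521545410156, 53.55351257324219), 8.55056095123291)
scene carton [470.1 197.6  40. ] 902 38.7 ((473.6472473144531, 202.2829132080078), (124.17465209960938, 293.51275634765625), 7.821420192718506)
```

View pics/crop.png

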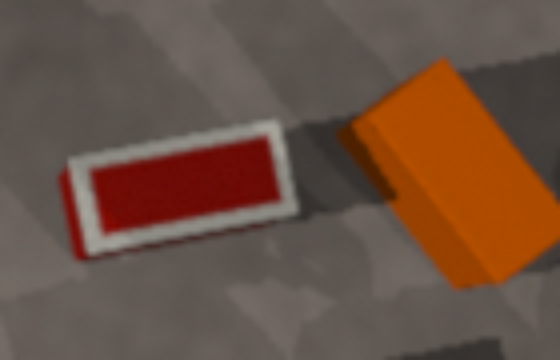

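The crop confirms the rectangular red tin with a white rim, and the orange boxes are separate. Both views agree to about 3 mm, so I'll pick the red tin now.

```bash
cat >> h.py <<'E'
from workcell import ctrl, solve_ik, status, vision, order
CART=np.array([475.2,202.8]); CA=7.9
def R(a):
    a=np.radians(a); x=np.array([0,0,-1.]); z=np.array([np.cos(a),np.sin(a),0]); return np.stack([x,np.cross(z,x),z],1)
def cw(x,y):
    a=np.radians(CA); return CART+np.array([np.cos(a)*x-np.sin(a)*y,np.sin(a)*x+np.cos(a)*y])
def st(t):
    s=status.read_state(); print(t,round(s['time_s'],2),np.round(s['position'],1),'open',round(s['opening'],3),'F',np.round(s['wrist_force'],1))
def snap(n,name):
    c=vision.read_camera(n); cv2.imwrite(f"pics/{name}.png",c["pixels"][:,:,::-1]); np.savez(f"{name}.npz",**c); return c
E
python3 - <<'E'
from h import *
for f in (0,180):
  for p,a in [((468.8,-291.2,200),12.1),((636.5,-152.4,200),2),((*cw(0,5),200),CA),((*cw(0,-97),60),CA)]:
    q=solve_ik(np.array(p),R(a+f)); print(f,p,None if q is None else np.round(q,0))
E
```

```text
0 (468.8, -291.2, 200) [ 47.  28. -29. 104.  16.  53.  23.]
0 (636.5, -152.4, 200) [ 29.  38. -33.  87.  22.  62.  -7.]
0 (np.float64(474.51277726981425), np.float64(207.75254731619157), 200) [ 20.  41. -74. 107.  44.  67. -63.]
0 (np.float64(488.5321209656032), np.float64(106.72058206588406), 60) [  2.  37. -29. 116.  31.  34. -39.]
180 (468.8, -291.2, 200) [  16.   26.   13.  105.   -7.   50. -135.]
180 (636.5, -152.4, 200) [ -18.   42.   45.   90.  -33.   61. -143.]
180 (np.float64(474.51277726981425), np.float64(207.75254731619157), 200) [ 19.  41. -73. 107.  43.  66. 118.]
180 (np.float64(488.5321209656032), np.float64(106.72058206588406), 60) [ -49.   44.   43.  119.  -51.   38. -143.]
```

Run:
```python
from h import *
p=(468.8,-291.2)
ctrl.goto(np.array([*p,180]),R(12.1)); st('above')
ctrl.move_linear(np.array([*p,52])); st('down')
ctrl.grip(0.0); st('grip')
ctrl.move_linear(np.array([*p,190])); st('up')
snap("top","t1")
```

```text
above 1.76 [ 468.2 -292.5  180. ] open 0.998 F [-0.3 -0.1 -0. ]
down 2.76 [ 469.2 -291.5   52.7] open 1.0 F [ 0.5 -0.2  0.6]
grip 3.14 [ 468.9 -291.5   52.8] open 0.634 F [-3.8  1.5 10.7]
up 4.21 [ 468.4 -291.1  189.2] open 0.636 F [-1.3  0.5 -1.8]
```

View pics/t1.png

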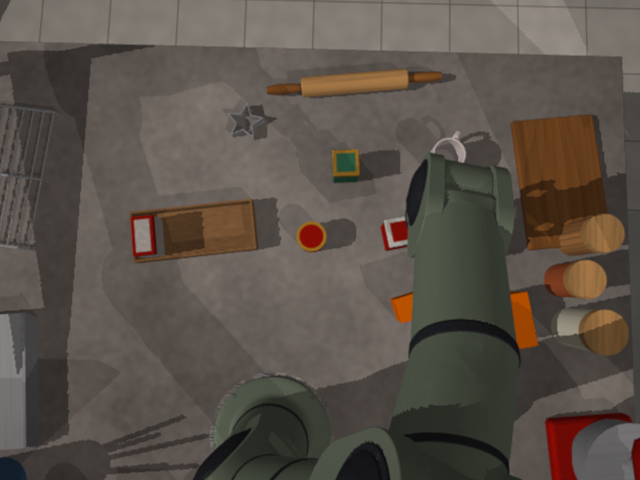

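The arm covers most of the red tin. Its end shows at (397,233), the jaw opening of 0.634 is about 54 mm, and so it is gripped. I'll carry it to the carton.

Run:
```python
from h import *
p=cw(0,5.4)
ctrl.goto(np.array([*p,190]),R(CA)); st('above')
snap("scene","s2")
```

```text
above 6.08 [474.9 207.2 189.9] open 0.631 F [-0.8 -0.6 -0.8]
```

View pics/s2.png

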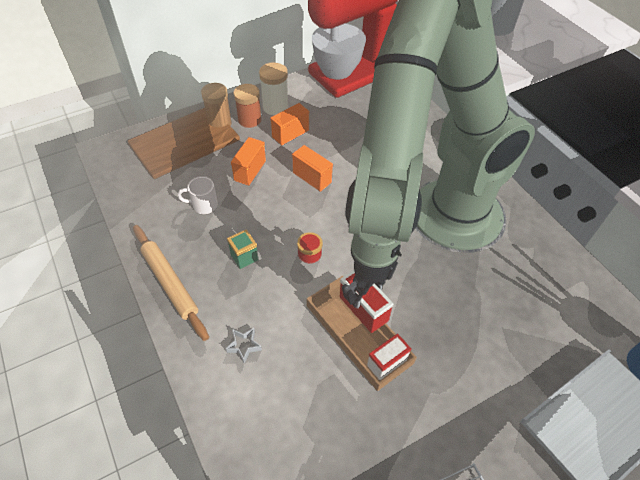

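The scene view shows the red tin at (370,303), held upright and aligned over the empty part of the carton. The other things are undisturbed. I'll lower it.

Run:
```python
from h import *
p=cw(0,5.4)
ctrl.move_linear(np.array([*p,75])); st('mid')
ctrl.move_linear(np.array([*p,58.5]),vel=50); st('down')
ctrl.grip(1.0); st('rel')
ctrl.move_linear(np.array([*p,185]),vel=120); st('up')
g=(636.5,-152.4)
ctrl.goto(np.array([*g,180]),R(2)); st('above green')
t=snap("top","t3");
W=cloud(t)
for n,(u,z,r) in dict(red=(cw(0,5.4),90,75),white=(cw(0,103),75,60),green=(g,80,50)).items():
    q=band(W,*u,r,z-6,z+8); print(n,len(q),rect(q) if len(q) else '')
```

```text
mid 7.04 [474.8 208.4  75.7] open 0.634 F [-0.  -0.1 -1.9]
down 7.53 [474.3 208.1  58.1] open 0.633 F [ 0.1  0.9 -2.2]
rel 7.94 [474.5 208.2  58.5] open 0.998 F [-0.5 -0.2  0.3]
up 9.14 [474.2 208.  184.4] open 0.999 F [-0.8 -0.1 -0.7]
above green 10.61 [ 636.6 -150.5  180.2] open 1.001 F [ 0.5  0.9 -1. ]
red 1339 ((475.5942077636719, 206.85581970214844), (56.27340316772461, 121.98995208740234), 8.237504005432129)
white 912 ((459.48260498046875, 290.5113525390625), (91.59331512451172, 83.5283432006836), 8.316725730895996)
green 28 ((624.1976928710938, -125.79296112060547), (39.28480529785156, 4.541985988616943), 6.5192790031433105)
```

View pics/t3.png

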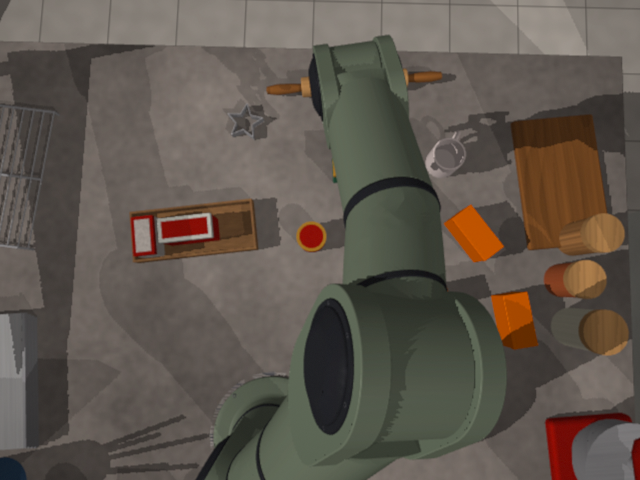

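The top view shows the red tin standing in the carton at (187,228), beside the white box at (143,236), with the right-hand end free. Now the green tin.

Run:
```python
from h import *
g=(636.5,-152.4)
ctrl.move_linear(np.array([*g,52]),vel=120); st('down')
ctrl.grip(0.0); st('grip')
ctrl.move_linear(np.array([*g,200])); st('up')
p=cw(0,-98)
ctrl.goto(np.array([*p,200]),R(CA)); st('above')
snap("scene","s4")
```

```text
down 11.88 [ 637.  -152.5   52.8] open 0.997 F [-0.4 -0.6  0.3]
grip 12.24 [ 636.6 -152.4   52.8] open 0.692 F [-4.5  0.5  8.8]
up 13.38 [ 636.  -152.4  199. ] open 0.687 F [-0.4 -0.4 -4. ]
above 14.52 [489.6 104.7 199.9] open 0.69 F [-0.2 -0.8 -3.6]
```

View pics/s4.png

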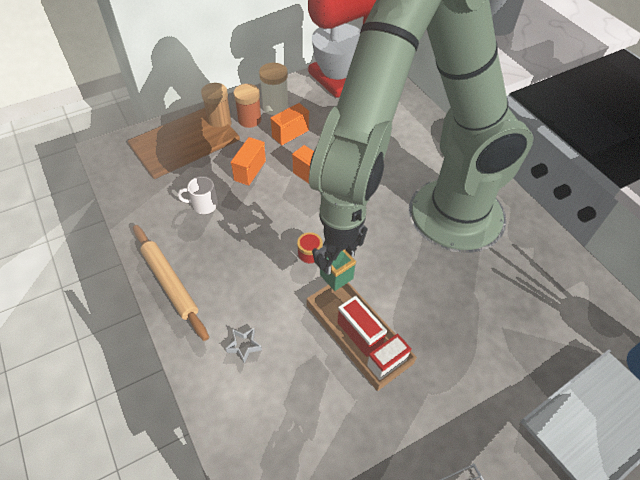

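The green tin is held upright at (338,268) over the free end of the carton. The red and white pieces stand in place, and I'll lower the green tin now.

Run:
```python
from h import *
p=cw(0,-98)
ctrl.move_linear(np.array([*p,75])); st('mid')
ctrl.move_linear(np.array([*p,58.5]),vel=50); st('down')
ctrl.grip(1.0); st('rel')
ctrl.move_linear(np.array([*p,190]),vel=120); st('up')
ctrl.goto(np.array([600,-100,230]),R(CA)); st('away')
t=snap("top","t5"); W=cloud(t); s=snap("scene","s5"); Ws=cloud(s)
ax=np.radians(CA)
for nm,Wi in (("top",W),("scene",Ws)):
  # carton-frame coordinates
  d=Wi[...,:2]-CART
  X=np.cos(ax)*d[...,0]+np.sin(ax)*d[...,1]; Y=-np.sin(ax)*d[...,0]+np.cos(ax)*d[...,1]
  for n,y0,y1,z in (("green",-140,-60,85),("red",-60,72,90),("white",72,140,75)):
    m=(abs(X)<70)&(Y>y0)&(Y<y1)&(abs(Wi[...,2]-z)<6)
    q=np.stack([X[m],Y[m]],-1).astype(np.float32); print(nm,n,len(q),np.round(cv2.minAreaRect(q)[0],1),np.round(cv2.minAreaRect(q)[1],1),round(cv2.minAreaRect(q)[2],1),'z',np.median(Wi[...,2][m]).round(1))
    A=np.c_[X[m],Y[m],np.ones(m.sum())]; print('  tilt',np.linalg.lstsq(A,Wi[...,2][m],rcond=None)[0][:2].round(3))
```

```text
mid 15.55 [489.1 105.9  75.6] open 0.692 F [-0.1 -0.1 -2.8]
down 16.03 [488.5 105.7  58.1] open 0.69 F [-0.3 -0.5 -2.5]
rel 16.42 [488.7 105.8  58.6] open 1.003 F [-0.8  0.2  0.5]
up 17.66 [488.3 105.6 189.4] open 0.995 F [-0.   0.8 -0.9]
away 18.6 [599.7 -98.9 229.6] open 0.998 F [-1.   0.3 -0.2]
top green 727 [  2.1 -98.8] [61.5 61.2] 1.3 z 85.7
  tilt [-0.001  0.016]
top red 1334 [1.1 3.9] [ 56.7 122.4] 0.1 z 90.9
  tilt [0.005 0.   ]
top white 896 [ -3.8 104.2] [54.7 91. ] 89.1 z 75.9
  tilt [0.002 0.004]
scene green 518 [  0.  -97.9] [63.5 62.4] 89.4 z 85.6
  tilt [-0.012  0.001]
scene red 1040 [-0.8  5.2] [122.1  58. ] 89.6 z 90.5
  tilt [-0.003  0.   ]
scene white 786 [ -5.8 104.9] [92.9 52.2] 0.3 z 75.5
  tilt [-0.008 -0.005]
```

View pics/t5.png

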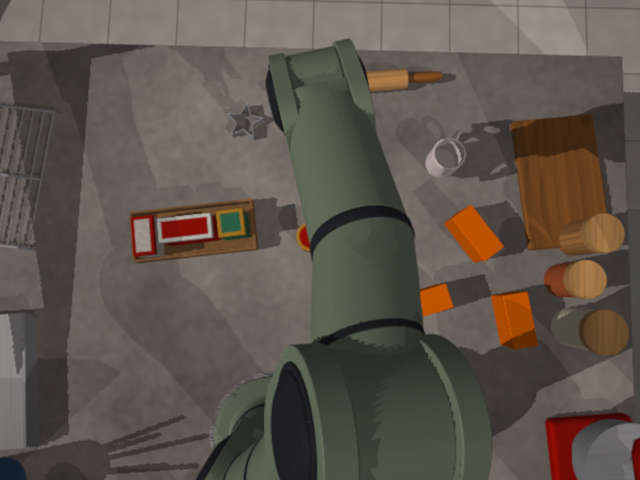

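View pics/s5.png

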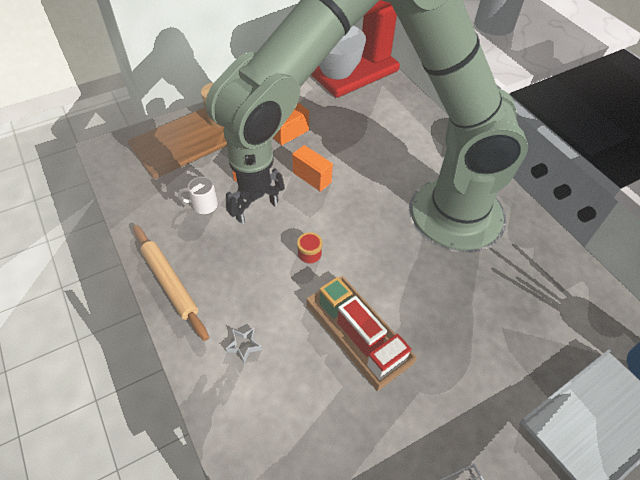

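Both views show green, red and white in a row in the carton, at top-view pixels (231,222), (186,228) and (143,236). All are flat, at the right height and well within limits, and the gripper is clear. I'll hand it in.

Run:
```python
from h import *
order.sign_off(); st('end')
```

```text
the job is handed in; nothing more can be done
the job is handed in; nothing more can be done
```

I packed the red tin in the middle of the carton and the green tin at its −y end. I left the white box where it was, moved the gripper clear and handed the job in after about 19 s of the 48 s.

The last checks used depth from both fixed cameras, taken after release and before handing in. Positions are in the carton's frame:

| Piece | x (mm) | y (mm) | Height of top (mm) | Expected top (mm) |
|---|---|---|---|---|
| Red tin | about 0 | about 4.5 | 90.7 | 90 |
| Green tin | about 1 | about −98 | 85.7 | 85 |
| White box | about −5 | about 104.5 | 75.7 | 75 |

- **Fit:** all three are within their limits, and the tilt of each top is under 0.02 rad.
- **Camera disagreement:** the two views differ by about 2 mm, which is within the calibration error. No check failed.
- **Forces:** wrist force readings, taken between moves, stayed around 11 N or less.
- **Not checked:** the final call printed only that the job was handed in, so I have no state reading or verdict from after that point.

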